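# Extend the brush rack: butt the loose drilled block against the run

## Robot

A 6-joint arm with a two-finger parallel gripper is mounted at the origin on a cart in front of the work surface, level with it; the furniture and walls round the work are solid. World frame = base frame: x ahead of the robot, y to its left, z up, the work surface at z = 0. Lengths are in m, angles in rad, forces in N, time in s.
With the tool pointing down it reaches from about 0.3 to 0.875 m from the base axis. Payload 6.4 kg.
Tool frame: the origin (TCP) lies at the centre of the arm's flange, where the gripper is bolted on; the fingertips stand 173 mm ahead of it and the grasp point (between the pads) lies 155 mm ahead of it; z points along the fingers, x is the direction in which the jaws open and shut, and the axes are right-handed (so a half turn about z gives the same grasp; the last joint's range is limited). The gripper opens to 85 mm and grips with 20 to 120 N. Pads are 22 mm wide; open, the fingers measure 114 mm over their backs; the gripper's body (76 mm by 85 mm) begins 54 mm behind the grasp point. The pads swing forward as they close: fully open they stand 13 mm farther back than shut.
Start: joints at [0.918, 0.181, 1.607, -0, 1.354, -0.206], TCP at [0.248, 0.519, 0.405] pointing down, gripper open.
Joint ranges: [-2.99, 2.99], [-0.89, 2.07], [0.3, 2.58], [-1.14, 4.28], [0, 2.63], [-3.12, 3.12]. Speed limits (rad/s): [2.57, 2.57, 3.01, 3.14, 3.14, 3.14].

## Interface

Orientations are given as a unit quaternion [w, x, y, z].
In Python, from bench import ctrl gives the robot as it stands. The module is installed in compiled form; this text tells all that it offers.
- The arm moves only by the tool move_arm, never from a script. Its argument "moves" is a list of rows, each an object of numbers: "gripper": the opening in per cent of the stroke, from 0 (shut) to 100 (fully open); "x", "y", "z": the shift along the tool's x, y, z in cm; "roll": the turn about the tool's z in degrees. In form: [{"gripper": .., "x": .., "y": .., "z": .., "roll": ..}, ...]. A call has 1 to 5 rows; each row shifts and turns the commanded pose from where the row before left it, along the tool's axes as they then stand; what a row does not reach is not made up. A row lasts 1/8 s, in which the tool goes at most 62.5 mm and 10.7 degrees, less where a joint would pass 70% of its speed; a pose out of reach is approached as far as the arm can. A call is refused whole if a number of a shift passes 6.25 or a number of a turn 10.7, either way. A call with a gripper value outside its range is refused whole. The fingers move at their own pace and stop on an object; the grip force is fixed at half the most. Time passes only in rows, so rows that do not move let the fingers close. It gives the time, the measured TCP pose, the force and the opening at its end, in the units of the state.
- ctrl.get_obs(): the state, without advancing time (a new reading comes with each control period).
- ctrl.camera(name): name is "side" or "top" or "wrist"; returns a dict with "img" (420x560x3 uint8, red, green, blue), "fx", "fy", "cx", "cy" (pixels), "world_from_camera" (4x4, takes a point from camera to world coordinates); the wrist camera has in their place "tool_from_camera" (4x4, takes a point from camera to tool coordinates, whose origin is the TCP and whose axes are the tool frame's). Camera axes: x right, y up, looking along -z (the intrinsics and any distortion apply to the point x, -y, -z); pixel columns grow to the right and rows downward; lengths in m; the calibration is good to about 2 mm. A picture is of the moment at which its call begins: read the wrist's pose just before it. There is no depth.
- ctrl.hand_in(): hands the job in, once; it reports no verdict.
The state is a dict: "time_s": time; "q": joint angles; "dq": joint speeds; "joint_efforts": joint torques, N m; "eef_pos": TCP position; "eef_rot": TCP orientation; "wrist_force": force on the tool from outside, world axes, zero at the start; "torque": the same for the moment, N m; "opening": opening from 0.0 (shut) to 1.0 (fully open).
Only numpy, scipy, OpenCV 4.12 (cv2) and the standard library are available. Lean on these libraries where they do the work, as an engineer would, in place of code of your own. Each camera call takes 0.05 s, during which the arm holds its last target. There are 200 camera calls.

## Task

Extend the brush rack: put the loose drilled wooden block in line with the fixed rack, end against the rack's plain end (the left one, seen from the robot), so that the gap is closed and the sides run on flush, lying flat with its holes up, and let go of it. Leave the plain sanding block and the ink bottle where they are.

Things in the scene. Friction and masses are not known exactly. Their poses are not given: they have to be found in the camera images.
- block_centre (a point): Centre of the loose brush block: pale wood, 40 (x) x 100 (y) x 44 mm (z), a row of four 14 mm blind holes along its top. It lies flat, this point 22 mm above the surface. y runs along its length, x across its width, z up; both ends are flat and alike (may be turned end for end). 0.09 to 0.17 kg. Can be gripped across its 40 mm width.
- rack_end (a point): Centre of the plain flat left end face of the fixed brush rack (pale wood, 40 wide, 44 high, 120 mm long, five holes), 22 mm above the surface. +y points out of the end face along the rack, x across it, z up. A butted block's centre lies 50 mm from here along +y. The rack's far end has a cheek 64 mm high; a brush stands in the hole next to it, up to 0.20 m high.
- sanding_block: Bystander, loose: a plain pine sanding block without holes, 57 x 112 x 34 mm, origin at the centre of its underside, long along its y axis. It may lie on either side of the brush block; leave it.
- ink_bottle: Bystander, loose: a small upright ink bottle behind the rack, 42 mm across and 60 mm high, origin at the centre of its underside; leave it.

How it is judged:
At the end, for the whole second after the job is handed in: The brush block lies flat on the cabinet, holes up (within about 7 degrees), its end against the rack's plain end (gap at most 10 mm, its centre 40 to 60 mm out from the end face), its sides flush with the rack's within 15 mm and in line within 10 degrees (y of block_centre in the frame of rack_end between 0.04 and 0.06 m and x of block_centre in the frame of rack_end between -0.015 and 0.015 m and z of block_centre in the frame of rack_end between -0.01 and 0.01 m and angle between the y axis of block_centre and the y axis of rack_end, either way round below 0.175 rad and angle between block_centre's own z axis and vertical below 0.12 rad); the robot touches nothing.
It fails at once if the sanding block is moved more than 30 mm (distance of sanding_block from where it was at the start of the episode above 0.03 m).
It fails at once if the ink bottle is moved more than 30 mm (distance of ink_bottle from where it was at the start of the episode above 0.03 m).
It fails at once if the ink bottle is knocked over (angle between ink_bottle's own z axis and vertical above 0.5 rad).
It also fails if it takes over 40 s, if anything falls off the work surface, if the arm or the gripper's body presses on something with over 40 N, if the wrist force passes 120 N, or if a joint passes its speed limit or range.

## Working session

There is one attempt and no reset: what is moved stays moved. The work goes in short steps, Python scripts to look and compute and a tool call to move; the robot and the scene stay as the last step left them, time stands still between calls to the robot, and variables do not carry over. Pictures are saved under pics/ and viewed, about 8 in all and at most 12, crops included, and the job is handed in when it is done.

Besides the shell and the picture viewer there is one more tool, called after "Call:" by a JSON object that holds its "method" and its "body", one argument or row to a line. move_arm: Moves the arm, as the interface text tells. Its arguments: {"type":"object","properties":{"moves":{"type":"array","items":{"type":"object","properties":{"gripper":{"type":"number"},"x":{"type":"number"},"y":{"type":"number"},"z":{"type":"number"},"roll":{"type":"number"}}}}},"required":["moves"]}

```bash
mkdir -p pics; cat > h.py <<'E'
import numpy as np, cv2
from bench import ctrl
from scipy.spatial.transform import Rotation as R
def T_tool():
    o=ctrl.get_obs(); w,x,y,z=o["eef_rot"]; T=np.eye(4)
    T[:3,:3]=R.from_quat([x,y,z,w]).as_matrix(); T[:3,3]=o["eef_pos"]; return T
def cam(n):
    T=T_tool(); c=ctrl.camera(n)
    c["T"]=c["world_from_camera"] if n!="wrist" else T@np.array(c["tool_from_camera"])
    c["T"]=np.array(c["T"]); return c
def ray(c,u,v):
    d=np.array([(u-c["cx"])/c["fx"],-(v-c["cy"])/c["fy"],-1]); return c["T"][:3,3],c["T"][:3,:3]@d
def onz(c,u,v,z):
    o,d=ray(c,u,v); return o+d*(z-o[2])/d[2]
def tri(c1,p1,c2,p2):
    (a,d),(b,e)=ray(c1,*p1),ray(c2,*p2)
    s=np.linalg.lstsq(np.stack([d,-e],1),b-a,rcond=None)[0]
    p,q=a+s[0]*d,b+s[1]*e; return (p+q)/2,np.linalg.norm(p-q)
def save(c,n): cv2.imwrite("pics/"+n,c["img"][:,:,::-1])
E
python3 - <<'E'
from h import *
import pickle
for n in ["top","side","wrist"]:
    c=cam(n); save(c,n+"0.png"); pickle.dump(c,open(n+"0.pkl","wb")); print(n,{k:v for k,v in c.items() if k not in("img","T")}); print(c["T"].round(3))
o=ctrl.get_obs();print(o)
E
```

```text
top {'fx': 430.9632482546146, 'fy': 430.9632482546146, 'cx': 283.95251774991823, 'cy': 209.95841188679898, 'world_from_camera': array([[ 0.00705429,  0.99923391, -0.03849445,  0.4473825 ],
       [-0.99992072,  0.00664716, -0.01069428, -0.00168804],
       [-0.01043021,  0.03856684,  0.99920159,  0.97417774],
       [ 0.        ,  0.        ,  0.        ,  1.        ]])}
[[ 0.007  0.999 -0.038  0.447]
 [-1.     0.007 -0.011 -0.002]
 [-0.01   0.039  0.999  0.974]
 [ 0.     0.     0.     1.   ]]
side {'fx': 406.96988665714963, 'fy': 406.96988665714963, 'cx': 276.20140466854264, 'cy': 203.58036627564758, 'world_from_camera': array([[ 0.69783407,  0.60977376, -0.37577063,  0.18654311],
       [-0.71612359,  0.58375718, -0.38261541, -0.35303866],
       [-0.01395004,  0.53610028,  0.84403903,  0.76249792],
       [ 0.        ,  0.        ,  0.        ,  1.        ]])}
[[ 0.698  0.61  -0.376  0.187]
 [-0.716  0.584 -0.383 -0.353]
 [-0.014  0.536  0.844  0.762]
 [ 0.     0.     0.     1.   ]]
wrist {'fx': 300.9377586097327, 'fy': 300.9377586097327, 'cx': 279.926273457163, 'cy': 204.16207839
[... 465 characters left out ...]
 0.     0.     0.     1.   ]]
{'time_s': 0.15, 'q': array([ 9.17725315e-01,  1.81370632e-01,  1.60776030e+00, -1.10346094e-06,
        1.35383514e+00, -2.06277024e-01]), 'dq': array([-0.000743  , -0.00179598, -0.00412753, -0.00197062,  0.00103471,
       -0.0008533 ]), 'joint_efforts': array([ 3.95680345e-04, -4.45267904e+01, -3.51691890e+01, -2.66925390e-04,
        5.92718032e-03, -1.47127656e-05]), 'eef_pos': array([0.24829717, 0.51841362, 0.40399953]), 'eef_rot': array([ 2.39664545e-04,  8.46190159e-01,  5.32880609e-01, -6.43529426e-04]), 'wrist_force': array([ 0.13876488, -0.26567295, -0.06589319]), 'torque': array([-0.00992706, -0.04168008, -0.01204137]), 'opening': 0.9997478547194911}
```

View pics/top0.png

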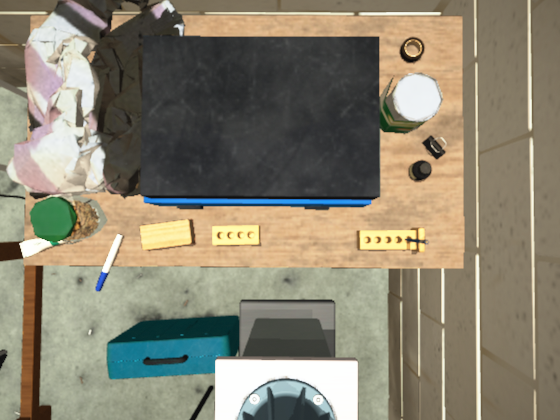

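View pics/side0.png

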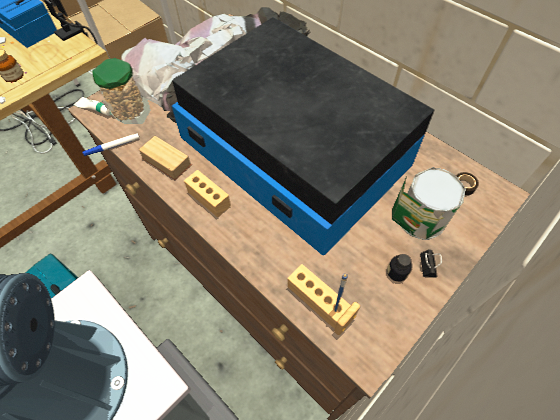

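The top view shows the sanding block at (166,235), the loose drilled block at (236,235), and the rack from x≈359 to 425 at row 240, with the brush and cheek on the right. The blue box stands close behind, with its lower front edge at row≈205. The side view agrees: sanding block (165,157), loose block (207,193), rack (322,297).

```bash
python3 - <<'E'
from h import *
import pickle
C={n:pickle.load(open(n+"0.pkl","rb")) for n in("top","side")}
out=[]
for n,c in C.items():
    im=c["img"]; hsv=cv2.cvtColor(im,cv2.COLOR_RGB2HSV)
    m=cv2.inRange(hsv,(14,110,150),(32,255,255))
    ct,_=cv2.findContours(m,0,2)
    vis=im[:,:,::-1].copy()
    for k in ct:
        if cv2.contourArea(k)<200: continue
        r=cv2.minAreaRect(k); b=cv2.boxPoints(r)
        print(n,cv2.contourArea(k),np.round(r[0],1),np.round(r[1],1),round(r[2],1))
        cv2.drawContours(vis,[k],-1,(0,0,255),1)
        if n=="top":
            for z in (0.044,): print("  box z.044",[onz(c,*p,z)[:2].round(4).tolist() for p in b])
    out.append(vis)
t=cv2.resize(out[0][205:275,100:440],None,fx=2.3,fy=2.3,interpolation=cv2.INTER_CUBIC)
s=cv2.resize(out[1][130:340,130:370],None,fx=2,fy=2,interpolation=cv2.INTER_CUBIC)
cv=np.zeros((600,800,3),np.uint8); cv[:t.shape[0],:t.shape[1]]=t; cv[170:170+s.shape[0],:s.shape[1]]=s
cv2.imwrite("pics/m1.png",cv)
c=C["top"]; print("blue box front lower",[onz(c,u,204,z)[:2].round(3) for u in(150,370) for z in(0,.1)])
E
```

```text
side 322.0 [323.5 292.3] [73.8 28.1] 41.2
side 218.5 [161.7 155.5] [47.5 19.7] 24.1
side 2562.5 [51.2 65.7] [105.9  68.3] 2.8
blue box front lower [array([0.496, 0.313]), array([0.491, 0.281]), array([ 0.5  , -0.186]), array([ 0.494, -0.167])]
```

View pics/m1.png

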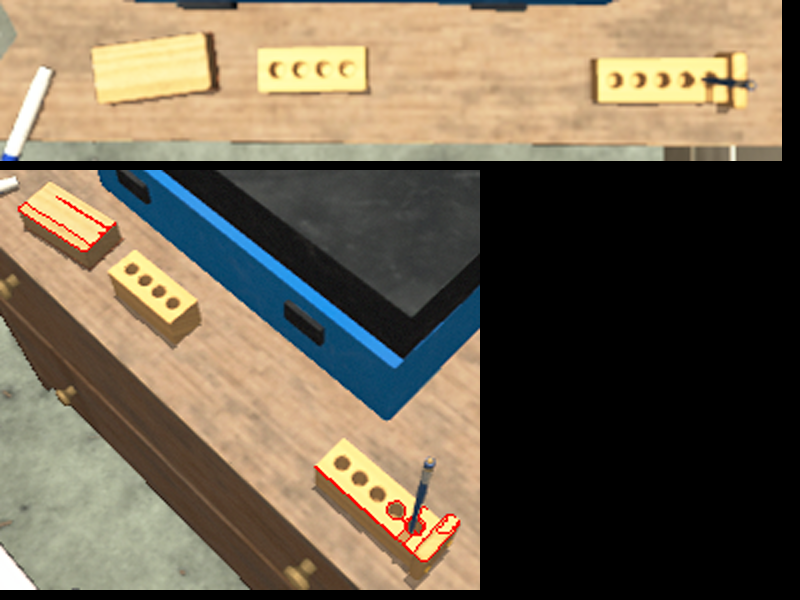

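```bash
cat >> h.py <<'E'
def blobs(c,lo,hi,amin=200):
    hsv=cv2.cvtColor(c["img"],cv2.COLOR_RGB2HSV); m=cv2.inRange(hsv,lo,hi)
    return [k for k in cv2.findContours(cv2.morphologyEx(m,cv2.MORPH_OPEN,np.ones((3,3))),0,2)[0] if cv2.contourArea(k)>amin]
E
python3 - <<'E'
from h import *
import pickle
C={n:pickle.load(open(n+"0.pkl","rb")) for n in("top","side")}
P={"top":[(236,228),(216,244),(166,228),(364,233),(280,240),(240,215),(200,255)],"side":[(195,181),(222,202),(292,268),(300,305),(205,200),(240,230),(160,150)]}
for n,c in C.items():
    hsv=cv2.cvtColor(c["img"],cv2.COLOR_RGB2HSV)
    print(n,[hsv[v,u].tolist() for u,v in P[n]])
    for k in blobs(c,(17,70,190),(32,255,255),200):
        r=cv2.minAreaRect(k); b=cv2.boxPoints(r)
        if r[0][1]<130: continue
        print(n,cv2.contourArea(k),np.round(r[0],1),np.round(r[1],1),round(r[2],1),np.round(b,1).tolist())
        if n=="top": print("  z.044",[onz(c,*p,.044)[:2].round(4).tolist() for p in b], onz(c,*r[0],.044).round(4))
E
```

```text
top [[28, 82, 255], [25, 105, 252], [24, 110, 253], [28, 89, 255], [17, 87, 222], [16, 91, 231], [16, 96, 229]]
top 990.5 [387.  239.5] [19. 56.] 90.0 [[359.0, 230.0], [415.0, 230.0], [415.0, 249.0], [359.0, 249.0]]
  z.044 [[0.4411, -0.1536], [0.442, -0.2737], [0.4013, -0.2735], [0.4003, -0.1536]] [ 0.4212 -0.2136  0.044 ]
top 875.0 [235. 235.] [20. 46.] 90.0 [[212.0, 225.0], [258.0, 225.0], [258.0, 245.0], [212.0, 245.0]]
  z.044 [[0.4497, 0.1635], [0.4504, 0.0641], [0.4073, 0.0637], [0.4065, 0.1629]] [0.4284 0.1135 0.044 ]
top 1179.5 [165.1 234.2] [25.3 50.3] 82.5 [[138.60000610351562, 225.0], [188.39999389648438, 218.39999389648438], [191.6999969482422, 243.5], [141.89999389648438, 250.10000610351562]]
  z.044 [[0.4486, 0.3228], [0.4635, 0.2149], [0.4094, 0.2069], [0.3945, 0.3146]] [0.429  0.2648 0.044 ]
side [[15, 139, 121], [17, 139, 121], [16, 85, 223], [14, 85, 218], [16, 140, 131], [14, 88, 192], [23, 106, 251]]
side 324.5 [344.2 309.4] [18.8 27.9] 42.0 [[327.79998779296875, 313.5], [346.5, 292.79998779296875], [360.5, 305.29998779296875], [341.79998779296875, 326.1000061035156]]
side 1045.5 [314.2 287.7] [54.8 21.4] 40.9 [[286.5, 277.8999938964844], [300.5, 261.70001220703125], [341.8999938964844, 297.6000061035156], [327.8999938964844, 313.70001220703125]]
side 684.5 [205.3 187.1] [43.1 18.2] 39.8 [[182.89999389648438, 180.3000030517578], [194.60000610351562, 166.3000030517578], [227.6999969482422, 193.89999389648438], [216.10000610351562, 207.89999389648438]]
side 772.0 [163.1 152.4] [43.5 21.3] 32.9 [[139.0, 149.5], [150.60000610351562, 131.6999969482422], [187.10000610351562, 155.3000030517578], [175.5, 173.1999969482422]]
```

Call:
{"method": "move_arm", "body": {
  "moves": [
    {"x":-3.6,"y":4.2,"gripper":80},
    {"x":-3.6,"y":4.2},
    {"x":-3.6,"y":4.2},
    {"x":-3.6,"y":4.2}
  ]
}}

```text
validation failed for argument at $.mo...
```

Call:
{"method": "move_arm", "body": {
  "moves": [
    {"x":-3.6,"y":4.2},
    {"x":-3.6,"y":4.2},
    {"x":-3.6,"y":4.2},
    {"x":-3.6,"y":4.2}
  ]
}}

```text
validation failed for argument at $.mo...
```

Call:
{"method": "move_arm", "body": {
  "moves": [
    {"roll":10},
    {"roll":10},
    {"roll":10},
    {"roll":10}
  ]
}}

```text
validation failed for argument at $.mo...
```

Call:
{"method": "move_arm", "body": {
  "moves": [
    {"roll":10},
    {"roll":10},
    {"roll":4.5},
    {}
  ]
}}

```text
validation failed for argument at $.mo...
```

Call:
{"method": "move_arm", "body": {
  "moves": [
    {"gripper":80,"x":-3.6,"y":4.2,"z":0,"roll":0},
    {"gripper":80,"x":-3.6,"y":4.2,"z":0,"roll":0},
    {"gripper":80,"x":-3.6,"y":4.2,"z":0,"roll":0},
    {"gripper":80,"x":-3.6,"y":4.2,"z":0,"roll":0}
  ]
}}

```text
time_s: 0.65
eef_pos: [0.338, 0.3145, 0.4045]
eef_rot: [0.0, 0.846, 0.533, 0.0]
wrist_force: [1.5, -0.0, 0.9]
opening: 0.799
```

Call:
{"method": "move_arm", "body": {
  "moves": [
    {"gripper":80,"x":-3.6,"y":4.2,"z":0,"roll":0},
    {"gripper":80,"x":-3.6,"y":4.2,"z":0,"roll":0},
    {"gripper":80,"x":-3.6,"y":4.2,"z":0,"roll":0},
    {"gripper":80,"x":-3.6,"y":4.2,"z":0,"roll":0}
  ]
}}

```text
time_s: 1.15
eef_pos: [0.4273, 0.1119, 0.4047]
eef_rot: [0.0, 0.846, 0.533, 0.0]
wrist_force: [0.6, -0.4, 1.2]
opening: 0.801
```

Call:
{"method": "move_arm", "body": {
  "moves": [
    {"gripper":80,"x":0,"y":0,"z":0,"roll":10},
    {"gripper":80,"x":0,"y":0,"z":0,"roll":10},
    {"gripper":80,"x":0,"y":0,"z":0,"roll":10},
    {"gripper":80,"x":0,"y":0,"z":0,"roll":10}
  ]
}}

```text
time_s: 1.65
eef_pos: [0.4269, 0.1136, 0.4044]
eef_rot: [-0.0, 0.978, 0.208, -0.0]
wrist_force: [-0.7, -0.2, -0.6]
opening: 0.801
```

Call:
{"method": "move_arm", "body": {
  "moves": [
    {"gripper":80,"x":0,"y":0,"z":0,"roll":10},
    {"gripper":80,"x":0,"y":0,"z":0,"roll":10},
    {"gripper":80,"x":0,"y":0,"z":0,"roll":4.5},
    {"gripper":80,"x":0,"y":0,"z":0,"roll":0}
  ]
}}

```text
time_s: 2.15
eef_pos: [0.4269, 0.1137, 0.4045]
eef_rot: [-0.0, 1.0, -0.0, -0.0]
wrist_force: [-0.5, 0.2, -0.2]
opening: 0.798
```

```bash
python3 - <<'E'
from h import *
import pickle
c=cam("wrist"); save(c,"w1.png"); pickle.dump(c,open("w1.pkl","wb"))
print(T_tool().round(4)); print(ctrl.get_obs()["q"].round(2))
C={n:pickle.load(open(n+"0.pkl","rb")) for n in("top","side")}
print("blk top tri",tri(C["top"],(235.5,235.5),C["side"],(205.8,187.6)))
print("rack left corners tri",tri(C["top"],(359,249.5),C["side"],(286.5,278.4)),tri(C["top"],(359,230),C["side"],(301,262)))
E
```

```text
[[ 1.000e+00 -0.000e+00 -3.000e-04  4.269e-01]
 [-0.000e+00 -1.000e+00 -0.000e+00  1.137e-01]
 [-3.000e-04  0.000e+00 -1.000e+00  4.045e-01]
 [ 0.000e+00  0.000e+00  0.000e+00  1.000e+00]]
[-0.01 -0.13  1.93 -0.    1.35 -0.01]
blk top tri (array([0.42899766, 0.11119208, 0.04485278]), np.float64(0.003915520976325188))
rack left corners tri (array([ 0.40045066, -0.15518625,  0.0409028 ]), np.float64(0.003457019830879783)) (array([ 0.44222638, -0.1540438 ,  0.04673891]), np.float64(0.0028307109010107245))
```

View pics/w1.png

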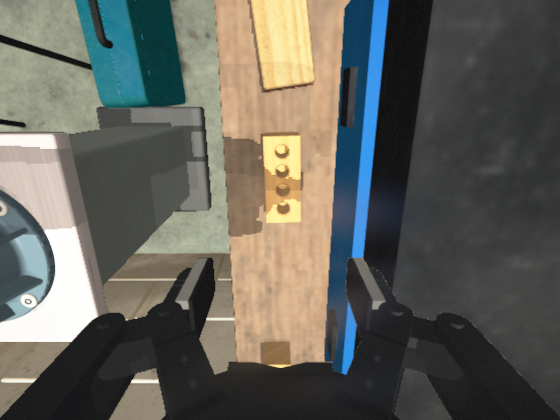

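Wrist view: the drilled block spans cols 263–300 and rows 133–222, partly shadowed and centred between the fingers (midline col ≈281). The sanding block is above it, ending at row ≈90, and the rack tip is at the bottom. I'll descend 7 cm and measure again for height.

Call:
{"method": "move_arm", "body": {
  "moves": [
    {"gripper":80,"x":0,"y":0,"z":3.5,"roll":0},
    {"gripper":80,"x":0,"y":0,"z":3.5,"roll":0},
    {"gripper":80,"x":0,"y":0,"z":0,"roll":0}
  ]
}}

```text
time_s: 2.58
eef_pos: [0.4258, 0.1137, 0.3324]
eef_rot: [-0.0, 1.0, -0.0, -0.003]
wrist_force: [0.3, 0.0, 0.4]
opening: 0.799
```

```bash
python3 - <<'E'
from h import *
import pickle
c2=cam("wrist"); save(c2,"w2.png"); pickle.dump(c2,open("w2.pkl","wb"))
c1=pickle.load(open("w1.pkl","rb")); print(T_tool()[:3,3].round(4))
vs=[];rs=[]
for c in(c1,c2):
    vis=c["img"][:,:,::-1].copy(); rs.append(None)
    for k in blobs(c,(18,85,110),(34,255,255),1000):
        r=cv2.minAreaRect(k); x,y=r[0]; print(np.round(r[0],1),np.round(r[1],1),round(r[2],1))
        cv2.drawContours(vis,[np.intp(cv2.boxPoints(r))],-1,(0,0,255),1)
        if 100<y<300 and 240<x<330:
            b=cv2.boxPoints(r)+.5; b=b[np.lexsort((b[:,0],b[:,1]>b[:,1].mean()))]; rs[-1]=b
            W=np.array([onz(c,*p,.044)[:2] for p in b]); print("blk",W.round(4).tolist(),W.mean(0).round(4))
    vs.append(vis[0:400,140:440])
for p,q in zip(*rs): print("tri",tri(c1,p,c2,q))
cv2.imwrite("pics/m2.png",np.hstack(vs))
E
```

```text
[0.4267 0.1137 0.3343]
[281.5 157.5] [43. 37.] 90.0
blk [[0.409, 0.16], [0.4487, 0.16], [0.4081, 0.1125], [0.4498, 0.1125]] [0.4289 0.1363]
[284.   40.4] [89.1 53.6] 81.9
[285.5 169. ] [48. 47.] 90.0
blk [[0.4091, 0.1606], [0.4489, 0.1607], [0.4083, 0.1181], [0.4503, 0.1182]] [0.4291 0.1394]
[289.9  39. ] [84.6 69. ] 84.8
tri (array([0.40789239, 0.15787869, 0.0246623 ]), np.float64(5.848605847263905e-05))
tri (array([0.44955786, 0.1591381 , 0.03449801]), np.float64(0.0005523601364414739))
tri (array([ 0.40151068,  0.08488697, -0.06401146]), np.float64(0.0008977883024216202))
tri (array([ 0.45692941,  0.09187302, -0.03937076]), np.float64(0.0031358756667001905))
```

View pics/m2.png

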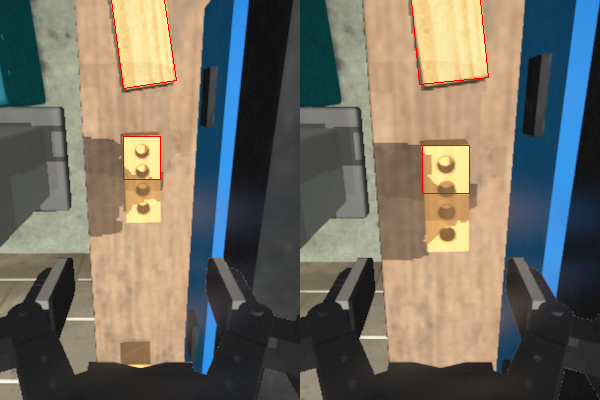

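The far half of the block is boxed; the arm's shadow cuts off the near half. By eye the full top spans rows 136–222 in w1, and cols 263–310 and rows 145–252 in w2. I'll triangulate from these edges.

```bash
python3 - <<'E'
from h import *
import pickle
c1,c2=(pickle.load(open(f"w{i}.pkl","rb")) for i in(1,2))
t=pickle.load(open("top0.pkl","rb"))
for p,q in [((263.5,136.5),(262.5,145.5)),((300.5,136.5),(309.5,145.5)),((264,222.5),(263.5,252.5)),((300.5,222.5),(310,252.5))]:
    print(tri(c1,p,c2,q),onz(c1,*p,.044)[:2].round(4),onz(c2,*q,.044)[:2].round(4))
print("near-edge/far-edge heights with top cam"); 
for p,q in [((213-.5,235.5),(287,145.5)),((258.7,235.5),(287,252.5))]: print(tri(t,p,c2,q))
E
```

```text
(array([0.40789238, 0.15787867, 0.02466218]), np.float64(5.8486033650460804e-05)) [0.409 0.16 ] [0.4091 0.1606]
(array([0.44955787, 0.15913809, 0.03449794]), np.float64(0.0005523627400347456)) [0.4487 0.16  ] [0.4489 0.1607]
(array([0.40851678, 0.06399208, 0.05321352]), np.float64(0.0004892865420990695)) [0.4077 0.0602] [0.4081 0.059 ]
(array([0.4507494 , 0.06514134, 0.05548253]), np.float64(0.001420982555628004)) [0.4509 0.0602] [0.4526 0.0592]
near-edge/far-edge heights with top cam
(array([0.42844796, 0.16129132, 0.04973786]), np.float64(0.0026433734401692384))
(array([0.42919311, 0.06203759, 0.04964809]), np.float64(0.0026813252863466344))
```

Block centre is about (0.429, 0.111), yaw about 0, and the top about 45 mm up, which fits the text. Now to grasp it.

Call:
{"method": "move_arm", "body": {
  "moves": [
    {"gripper":80,"x":0.2,"y":0.25,"z":4,"roll":0},
    {"gripper":80,"x":0,"y":0,"z":4,"roll":0},
    {"gripper":80,"x":0,"y":0,"z":4,"roll":0},
    {"gripper":80,"x":0,"y":0,"z":3.1,"roll":0},
    {"gripper":80,"x":0,"y":0,"z":0,"roll":0}
  ]
}}

```text
time_s: 3.25
eef_pos: [0.429, 0.1112, 0.1833]
eef_rot: [-0.0, 1.0, -0.001, -0.001]
wrist_force: [-0.1, 0.2, 0.6]
opening: 0.803
```

Call:
{"method": "move_arm", "body": {
  "moves": [
    {"gripper":20,"x":0,"y":0,"z":0,"roll":0},
    {"gripper":20,"x":0,"y":0,"z":0,"roll":0},
    {"gripper":20,"x":0,"y":0,"z":0,"roll":0},
    {"gripper":20,"x":0,"y":0,"z":0,"roll":0},
    {"gripper":20,"x":0,"y":0,"z":0,"roll":0}
  ]
}}

```text
time_s: 3.88
eef_pos: [0.4304, 0.1112, 0.186]
eef_rot: [0.0, 1.0, -0.001, 0.002]
wrist_force: [-0.1, 0.4, 5.8]
opening: 0.458
```

Gripped (opening ≈39 mm). Lifting, then carrying it toward the rack: 21.2 cm in y and −0.75 cm in x.

Call:
{"method": "move_arm", "body": {
  "moves": [
    {"gripper":20,"x":0,"y":0,"z":-3,"roll":0},
    {"gripper":20,"x":0,"y":0,"z":-3,"roll":0},
    {"gripper":20,"x":0,"y":2,"z":0,"roll":0},
    {"gripper":20,"x":-0.4,"y":4,"z":0,"roll":0},
    {"gripper":20,"x":-0.35,"y":4,"z":0,"roll":0}
  ]
}}

```text
time_s: 4.5
eef_pos: [0.4216, 0.0103, 0.2453]
eef_rot: [0.0, 1.0, -0.0, 0.002]
wrist_force: [0.2, -0.3, -1.5]
opening: 0.463
```

Call:
{"method": "move_arm", "body": {
  "moves": [
    {"gripper":20,"x":0,"y":4,"z":0,"roll":0},
    {"gripper":20,"x":0,"y":4,"z":0,"roll":0},
    {"gripper":20,"x":0,"y":2.5,"z":0,"roll":0},
    {"gripper":20,"x":0,"y":0.7,"z":0,"roll":0},
    {"gripper":20,"x":0,"y":0,"z":0,"roll":0}
  ]
}}

```text
time_s: 5.12
eef_pos: [0.4212, -0.1008, 0.2443]
eef_rot: [0.0, 1.0, -0.001, 0.0]
wrist_force: [-0.3, 0.8, -2.0]
opening: 0.46
```

```bash
python3 - <<'E'
from h import *
print(T_tool().round(4),ctrl.get_obs()["opening"])
s=cam("side"); t=cam("top"); v=[]
for c,(a,b,d,e) in((s,(180,360,220,390)),(t,(190,290,260,450))): v.append(c["img"][a:b,d:e,::-1])
s2=cv2.resize(v[0],(378,400),interpolation=cv2.INTER_CUBIC); t2=cv2.resize(v[1],(418,220),interpolation=cv2.INTER_CUBIC)
o=np.zeros((400,800,3),np.uint8); o[:,:378]=s2; o[:220,380:798]=t2; cv2.imwrite("pics/p1.png",o)
E
```

```text
[[ 1.000e+00 -2.400e-03  9.000e-04  4.212e-01]
 [-2.400e-03 -1.000e+00 -3.000e-04 -1.008e-01]
 [ 9.000e-04  3.000e-04 -1.000e+00  2.443e-01]
 [ 0.000e+00  0.000e+00  0.000e+00  1.000e+00]] 0.4602316242598575
```

View pics/p1.png

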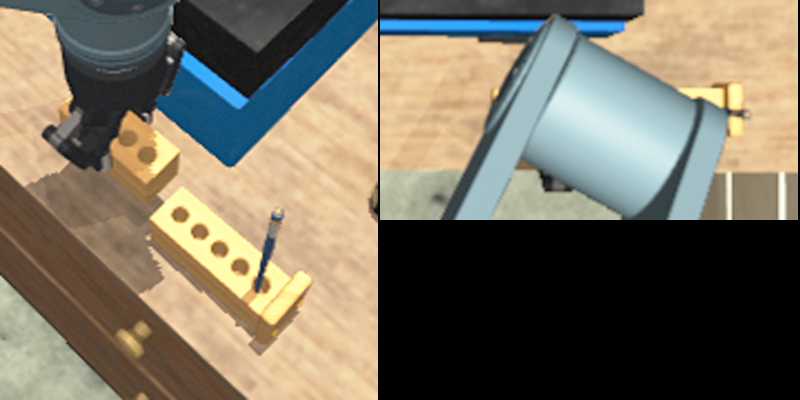

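```bash
python3 - <<'E'
from h import *
import pickle
c=pickle.load(open("side0.pkl","rb"))
for p,z in [((180,152),.1025),((152,186),.1025),((150,204),.0585),((181,188),.044),((152,234),.044)]:
    print(p,z,onz(c,220+p[0]*140/378-0,180+p[1]*180/400,z).round(4)) if 0 else print(p,z,onz(c,220+p[0]*170/378,180+p[1]*180/400,z).round(4))
E
```

```text
(180, 152) 0.1025 [ 0.4429 -0.1524  0.1025]
(152, 186) 0.1025 [ 0.4056 -0.1565  0.1025]
(150, 204) 0.0585 [ 0.4072 -0.1534  0.0585]
(181, 188) 0.044 [ 0.4409 -0.1583  0.044 ]
(152, 234) 0.044 [ 0.3934 -0.1689  0.044 ]
```

Side view: the block is held level, with its end about 3–6 mm short of the rack end and its sides aligned. The brush is clear. Lowering now.

Call:
{"method": "move_arm", "body": {
  "moves": [
    {"gripper":20,"x":0,"y":0,"z":2,"roll":0},
    {"gripper":20,"x":0,"y":0,"z":2,"roll":0},
    {"gripper":20,"x":0,"y":0,"z":1,"roll":0},
    {"gripper":20,"x":0,"y":0,"z":0.5,"roll":0},
    {"gripper":20,"x":0,"y":0,"z":0,"roll":0}
  ]
}}

```text
time_s: 5.85
eef_pos: [0.4213, -0.1006, 0.1888]
eef_rot: [-0.0, 1.0, -0.001, -0.0]
wrist_force: [-0.9, 0.0, -0.6]
opening: 0.461
```

Call:
{"method": "move_arm", "body": {
  "moves": [
    {"gripper":20,"x":0,"y":0,"z":0.2,"roll":0},
    {"gripper":20,"x":0,"y":0,"z":0.1,"roll":0},
    {"gripper":20,"x":0,"y":0,"z":0,"roll":0}
  ]
}}

```text
time_s: 6.22
eef_pos: [0.4213, -0.101, 0.186]
eef_rot: [0.0, 1.0, -0.001, 0.0]
wrist_force: [-0.3, -0.1, 0.8]
opening: 0.46
```

```bash
python3 - <<'E'
from h import *
s=cam("side"); print(T_tool()[:3,3].round(4),ctrl.get_obs()["wrist_force"].round(1))
cv2.imwrite("pics/p2.png",cv2.resize(s["img"][210:350,230:390,::-1],None,fx=4,fy=4,interpolation=cv2.INTER_CUBIC))
E
```

```text
[ 0.4213 -0.101   0.186 ] [-1.2  0.8  1.2]
```

View pics/p2.png

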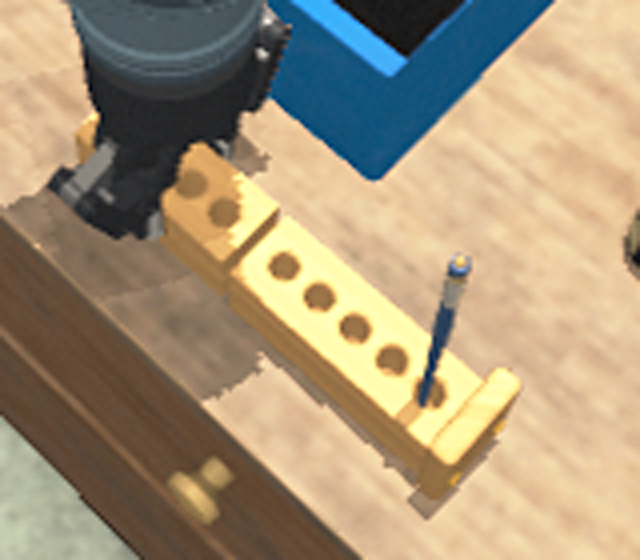

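The block is down beside the rack with flush sides and a thin dark gap of a few mm at about (255,235). I'll nudge it toward the rack in 1 mm steps, watching the force.

Call:
{"method": "move_arm", "body": {
  "moves": [
    {"gripper":20,"x":0,"y":0.1,"z":0,"roll":0},
    {"gripper":20,"x":0,"y":0.1,"z":0,"roll":0},
    {"gripper":20,"x":0,"y":0,"z":0,"roll":0}
  ]
}}

```text
time_s: 6.65
eef_pos: [0.4213, -0.1027, 0.186]
eef_rot: [-0.0, 1.0, -0.001, 0.0]
wrist_force: [0.1, 4.0, 4.7]
opening: 0.463
```

Call:
{"method": "move_arm", "body": {
  "moves": [
    {"gripper":20,"x":0,"y":0.1,"z":0,"roll":0},
    {"gripper":20,"x":0,"y":0,"z":0,"roll":0}
  ]
}}

```text
time_s: 6.9
eef_pos: [0.4213, -0.1036, 0.186]
eef_rot: [-0.0, 1.0, -0.001, 0.0]
wrist_force: [-0.2, 4.7, 4.9]
opening: 0.46
```

Call:
{"method": "move_arm", "body": {
  "moves": [
    {"gripper":20,"x":0,"y":0.1,"z":0,"roll":0},
    {"gripper":20,"x":0,"y":0,"z":0,"roll":0}
  ]
}}

```text
time_s: 7.15
eef_pos: [0.4213, -0.1047, 0.186]
eef_rot: [-0.0, 1.0, -0.001, 0.0]
wrist_force: [0.2, 4.3, 6.2]
opening: 0.461
```

Call:
{"method": "move_arm", "body": {
  "moves": [
    {"gripper":20,"x":0,"y":0.1,"z":0,"roll":0},
    {"gripper":20,"x":0,"y":0,"z":0,"roll":0}
  ]
}}

```text
time_s: 7.4
eef_pos: [0.4213, -0.1057, 0.186]
eef_rot: [-0.0, 1.0, -0.001, 0.0]
wrist_force: [-0.3, 4.6, 5.9]
opening: 0.462
```

Call:
{"method": "move_arm", "body": {
  "moves": [
    {"gripper":20,"x":0,"y":0.1,"z":0,"roll":0},
    {"gripper":20,"x":0,"y":0,"z":0,"roll":0}
  ]
}}

```text
time_s: 7.65
eef_pos: [0.4213, -0.1067, 0.186]
eef_rot: [-0.0, 1.0, -0.001, 0.0]
wrist_force: [-0.3, 4.1, 5.4]
opening: 0.458
```

```bash
python3 - <<'E'
from h import *
s=cam("side"); 
cv2.imwrite("pics/p3.png",cv2.resize(s["img"][220:310,250:370,::-1],None,fx=6,fy=6,interpolation=cv2.INTER_CUBIC))
E
```

```text
(no output)
```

View pics/p3.png

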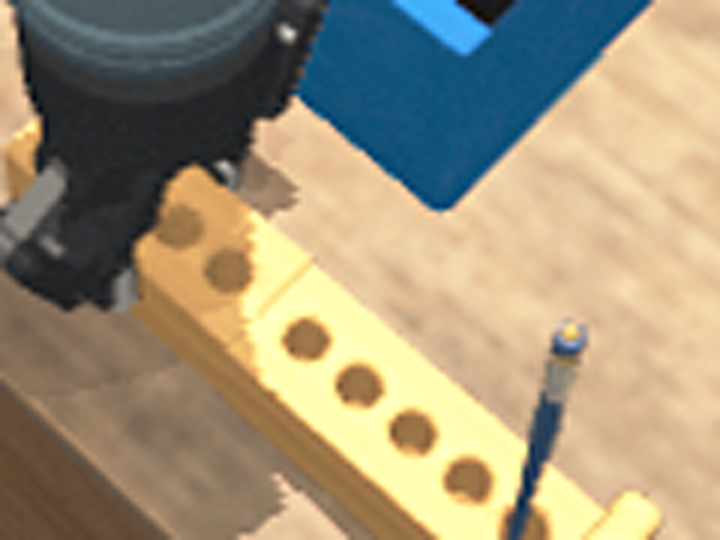

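The gap is now only a hairline at about (290,285), and the sides are flush. Releasing and lifting away.

Call:
{"method": "move_arm", "body": {
  "moves": [
    {"gripper":75,"x":0,"y":0,"z":0,"roll":0},
    {"gripper":75,"x":0,"y":0,"z":0,"roll":0},
    {"gripper":75,"x":0,"y":0,"z":0,"roll":0},
    {"gripper":75,"x":0,"y":0,"z":-2,"roll":0},
    {"gripper":75,"x":0,"y":0,"z":-4,"roll":0}
  ]
}}

```text
time_s: 8.32
eef_pos: [0.4202, -0.1065, 0.2449]
eef_rot: [-0.001, 1.0, -0.001, -0.002]
wrist_force: [0.8, -0.4, 0.8]
opening: 0.75
```

Call:
{"method": "move_arm", "body": {
  "moves": [
    {"gripper":75,"x":0,"y":0,"z":-5,"roll":0},
    {"gripper":75,"x":0,"y":0,"z":-5,"roll":0},
    {"gripper":75,"x":0,"y":-5,"z":0,"roll":0},
    {"gripper":75,"x":0,"y":-5,"z":0,"roll":0},
    {"gripper":75,"x":0,"y":-5,"z":0,"roll":0}
  ]
}}

```text
time_s: 8.95
eef_pos: [0.4212, 0.0444, 0.3459]
eef_rot: [0.0, 1.0, -0.001, 0.0]
wrist_force: [0.4, 0.8, -1.0]
opening: 0.752
```

Call:
{"method": "move_arm", "body": {
  "moves": [
    {"gripper":75,"x":0,"y":-5,"z":0,"roll":0},
    {"gripper":75,"x":0,"y":-5,"z":0,"roll":0},
    {"gripper":75,"x":0,"y":0,"z":0,"roll":0}
  ]
}}

```text
time_s: 9.32
eef_pos: [0.421, 0.1458, 0.3456]
eef_rot: [-0.0, 1.0, 0.002, -0.0]
wrist_force: [0.1, 0.5, 0.8]
opening: 0.751
```

```bash
python3 - <<'E'
from h import *
t=cam("top"); s=cam("side"); print(ctrl.get_obs()["time_s"],T_tool()[:3,3].round(3))
for k in blobs(t,(17,70,190),(32,255,255),200):
    r=cv2.minAreaRect(k)
    if r[0][1]>130: print(np.round(r[0],1),np.round(r[1],1),round(r[2],1))
a=cv2.resize(t["img"][140:280,130:450,::-1],None,fx=2.5,fy=2.5,interpolation=cv2.INTER_CUBIC)
b=cv2.resize(s["img"][220:340,220:480,::-1],None,fx=2,fy=2,interpolation=cv2.INTER_CUBIC)
o=np.zeros((600,800,3),np.uint8); o[:350]=a; o[355:595,:520]=b; cv2.imwrite("pics/p4.png",o)
E
```

```text
9.425 [0.421 0.143 0.345]
[356.4 231.8] [120.7  38.9] 2.9
```

View pics/p4.png

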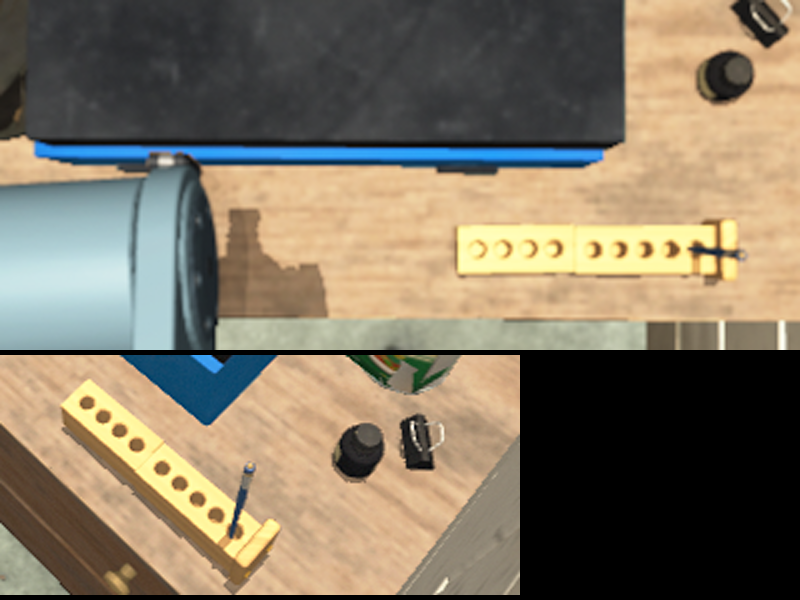

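The block lies flat against the rack (joint at about (575,250)), with flush sides, holes up and no visible gap. The bottle stands upright where it was, and the arm is clear.

```bash
python3 -c "
from bench import ctrl
print(ctrl.hand_in())"
```

```text
the job is handed in; nothing more can be done
None
```

I gripped the loose drilled block across its width and carried it to the rack. I set it down about 3–6 mm short, slid it along the surface until the gap closed, let go and moved the arm away. The job was handed in at about 9.4 s of the 40 s allowed.

**Last checks:** In the final top and side views the block lies flat with its holes up. Its end is against the rack with only a joint line visible, and its sides run on flush and in line. The ink bottle stands where it was.

**Open points:**
- **Contact not felt:** The push force stayed at about 4 N during the slide and never rose, so the closed gap rests on the pictures alone.
- **Final check by eye:** The last colour measurement gave one merged outline, so the block's final position and angle were judged from the pictures, not measured.
- **Sanding block not seen:** The arm hid it in the last top view and it was outside the side crop. The gripper worked only near the drilled block's centre, and I saw no sign of contact with the sanding block.
- **Height measurements disagreed:** Heights from single wrist-camera corners scattered from 25 to 55 mm because of shadow and my reading of the edges by eye. The top and side views together gave 45 mm, and the top view with the wrist camera gave 50 mm, against the stated 44 mm.

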